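# Rock the pendulum angle gauge on the domed stud to its red mark and hold it there

### The arm

A 7-joint arm with a two-finger parallel gripper is mounted at the origin on a cart in front of the work surface, level with it; the furniture and walls round the work are solid. World frame = base frame: x ahead of the robot, y to its left, z up, the work surface at z = 0. Lengths are in m, angles in rad, forces in N, time in s.
With the tool pointing down it reaches from about 0.425 to 0.925 m from the base axis. Payload 6.8 kg.
Tool frame: the origin (TCP) lies midway between the tips of the shut fingers; the grasp point (between the pads) lies 19 mm behind it; x points along the fingers, y is the direction in which the jaws open and shut, and the axes are right-handed (so a half turn about x gives the same grasp; the last joint's range is limited). The gripper opens to 85 mm and grips with 20 to 120 N. Pads are 22 mm wide; open, the fingers measure 114 mm over their backs; the gripper's body (76 mm by 85 mm) begins 54 mm behind the grasp point. The pads swing forward as they close: fully open they stand 13 mm farther back than shut.
Start: joints at [-1.249, 0.477, 0.022, 1.555, -0.011, 1.109, -0.083], TCP at [0.281, 0.614, 0.231] pointing down, gripper open.
Joint ranges: [-2.96, 2.96], [-0.34, 2.1], [-1.41, 1.46], [0.24, 2.44], [-1.37, 4.51], [0.17, 1.92], [-2.96, 2.96]. Speed limits (rad/s): [2.39, 2.39, 3.14, 3.14, 3.14, 3.14, 3.14].

### API

Orientations are given as a rotation vector (axis times angle).
In Python, from bench import r gives the robot as it stands.
- The arm moves only by the tool carry_out, never from a script. Its argument "targets" is one flat list of numbers, 7 for each row, row after row: the finger opening in m, from 0 to 0.0854, then the shift along the tool's x, y, z in m, then the turn, a rotation vector about the tool's x, y, z in units of 5 degrees (1.0 is 5 degrees). A call has 1 to 12 rows; each row is the pose to reach, as a shift and turn from the pose measured when the call began, along the tool's axes at that moment; what a row does not reach only later rows make up. A row lasts 1/8 s, in which the tool goes at most 62.5 mm and 10.7 degrees, less where a joint would pass 70% of its speed; a pose out of reach is approached as far as the arm can. A call with a gripper value outside its range is refused whole. The fingers move at their own pace and stop on an object; "squeeze" is the grip in N (left out, the last holds). Time passes only in rows, so rows that repeat a pose let the fingers close. It gives the time, the measured TCP pose, the force and the opening at its end, in the units of the state.
- r.get_obs(): the state, without advancing time (a new reading comes with each control period).
- r.grab_frame(name): name is "scene" or "top" or "wrist"; returns the picture (480x640x3 uint8, blue, green, red); there is no depth.
- r.camera_info(name): a dict with "fx", "fy", "cx", "cy" (pixels), "D" ([k1, k2, p1, p2, k3] as OpenCV has them; the pictures are not rectified), "xyz" and "orientation" of the camera in the world. Camera axes: x right, y up, looking along -z (the intrinsics and any distortion apply to the point x, -y, -z); pixel columns grow to the right and rows downward; lengths in m; the calibration is good to about 2 mm. A picture is of the moment at which its call begins: read the wrist's pose just before it. camera_info takes no time and is no camera call; for the wrist camera it gives the pose at the moment of the call.
- r.hand_in(): hands the job in, once; it reports no verdict.
The state is a dict: "clock": time; "joints": joint angles; "qvel": joint speeds; "tau": joint torques, N m; "tcp_pos": TCP position; "orientation": TCP orientation; "contact_force": force on the tool from outside, world axes, zero at the start; "moment": the same for the moment, N m; "grip_width": finger opening in m.
Only numpy, scipy, OpenCV 4.12 (cv2) and the standard library are available. Lean on these libraries where they do the work, as an engineer would, in place of code of your own. Each camera call takes 0.05 s, during which the arm holds its last target. There are 200 camera calls.

### The job

Check the pendulum angle gauge: pick it up by its grip, stand it upright on the crown of the sprung domed stud and press it lightly down on it. Then rock it sideways on the stud until its swinging pointer settles on the red mark of the bezel, and finish while still holding it there, its foot in contact with the stud and the pointer at rest on the mark. Be gentle with the stud, keep the fingers off the bezel and the pointer, and leave the other things on the table where they are.

Things in the scene. Friction and masses are not known exactly. Their poses are not given: they have to be found in the camera images.
- gauge: Pendulum angle gauge, loose, 0.41 kg, 155 mm high. Origin: centre of the underside of its flat foot (40 x 84 x 10 mm, x by y by z); z up through the grip. Round grey dial housing, 100 mm across in the y-z plane, 24 mm thick, its centre 58 mm up; the white dial faces the gauge's -x, at the start roughly toward the robot. Rocking means turning about the gauge's x axis.
- foot (a point): Centre of the underside of the gauge's flat foot (same point as the gauge's origin).
- handle (a point): Grasp point inside the black rubber grip on top of the gauge, 135 mm above the underside. The grip is 22 mm (gauge x) by 24 mm (gauge y), from 111 to 155 mm up. Best taken from above across the 24 mm (fingers closing along the gauge's y), so that it cannot turn in the fingers when rocked.
- pointer (a joint): Black pointer hanging on the dial from a pivot along the gauge's x axis. Radians; 0 when it points to the middle of the foot (upright gauge), positive when its tip is toward the gauge's +y. A damped pendulum, plumb within about 1 s: turning the gauge by -a about its x axis (top leans to the gauge's +y) makes it read +a. Keep the fingers off it.
- pointer_tip (a point): Tip of the pointer, 40 mm from its pivot.
- bezel (a joint): Dark stiff ring round the dial with the red mark. Radians, same zero and sense as the pointer: the angle of the mark, set anew each time between 0.24 and 0.46, always on the +y side of the dial's bottom (left as seen facing the dial). Pointer and bezel read the same when the pointer is on the mark. Fingers must keep off it.
- mark (a point): Centre line of the red mark (8 mm wide, 15 mm long radially, 34 to 49 mm from the pivot), at 40 mm from the pivot: the pointer tip coincides with this point when the pointer stands on the middle of the mark.
- stud_block: Fixed dark steel plate 66 x 66 x 8 mm with a rubber column, carrying the stud. Origin: centre of the plate's underside, on the stud's axis.
- stud_top (a point): Crown of the steel stud, 80 mm above the table when not pressed: a ball of 24 mm radius, centre 24 mm straight below this point. The stud is uneven: a smaller ball lump (15 mm radius) bulges from one side, its top 14 mm lower than the crown; a foot tilted less than 0.5 rad touches only the crown. The gauge falls off if let go.
- stud (a joint): How far the stud is pressed down on its rubber, m: 0 free, 0.006 hard stop; it takes about 0.5 N to start and 1.5 N for each further mm.
- level: Bystander: small round bullseye level, cream rim with green face, 48 mm across, 15 mm high. Origin at the centre of its underside.
- red_mount: Bystander: dark red cylinder, 32 mm across, 18 mm high. Origin at the centre of its underside.
- round_block: Bystander: round grey steel test block, 64 mm across, 13 mm high. Origin at the centre of its underside.
There are look-alikes about, which are no part of the job. Leave any blue, brown or orange look-alike of the gauge alone.

How it is judged:
By the outcome, as a careful person would: the job done as asked, in the order asked, and still so for the second after the job is handed in, while the arm keeps its last pose, push and grip.
It also fails if it takes over 42 s, if anything falls off the work surface, if the arm or the gripper's body presses on something with over 40 N, if the wrist force passes 120 N, or if a joint passes its speed limit or range.

## Working session

There is one attempt and no reset: what is moved stays moved. The work goes in short steps, Python scripts to look and compute and a tool call to move; the robot and the scene stay as the last step left them, time stands still between calls to the robot, and variables do not carry over. Pictures are saved under pics/ and viewed, about 8 in all and at most 12, crops included, and the job is handed in when it is done.

Besides the shell and the picture viewer there is one more tool, called after "Emit:" as a command line: name --argument value ..., lists and objects as JSON in quotes. carry_out: Moves the arm, as the interface text tells. Its arguments: {"type":"object","properties":{"targets":{"type":"array","items":{"type":"number"}},"squeeze":{"type":"number"}},"required":["targets"]}

```bash
ls; mkdir -p pics
python3 - <<'E'
from bench import r
import cv2,numpy as np
o=r.get_obs();print(o)
a=r.grab_frame("scene");b=r.grab_frame("top")
cv2.imwrite("pics/scene0.png",a);cv2.imwrite("pics/top0.png",b)
for n in("scene","top","wrist"):print(n,r.camera_info(n))
E
```

```text
pics
{'clock': 0.0, 'joints': array([-1.24912219,  0.47779251,  0.02238176,  1.55643492, -0.01150343,
        1.10930504, -0.08307958]), 'qvel': array([-0.00152352, -0.00138502, -0.00095555, -0.00132226,  0.00133592,
       -0.00158803,  0.0010175 ]), 'tau': array([-3.75887266e-04, -5.96450686e+01,  1.60778034e+00, -2.81188899e+01,
        1.24174193e-02,  9.42336774e-03, -1.88299475e-05]), 'tcp_pos': array([0.28104162, 0.613068  , 0.23033861]), 'orientation': array([ 0.33566239,  1.54462555, -0.33850054]), 'contact_force': array([0.09359117, 0.36554566, 0.00386636]), 'moment': array([ 0.01764202, -0.03810383, -0.02184874]), 'grip_width': 0.08575275268520777}
scene {'fx': 563.4235627821517, 'fy': 563.4235627821517, 'cx': 313.4815882524279, 'cy': 244.70549238629357, 'D': array([0.03159024, 0.        , 0.        , 0.        , 0.        ]), 'xyz': array([-0.04212526, -0.57601656,  0.74746867]), 'orientation': array([ 0.89277448, -0.36128601, -0.6667242 ])}
top {'fx': 466.6014171341395, 'fy': 466.6014171341395, 'cx': 320.8269045805599, 'cy': 238.82697099664526, 'D': array([-0.03270083,  0.        ,  0.        ,  0.        ,  0.        ]), 'xyz': array([0.35240032, 0.04814059, 1.18932008]), 'orientation': array([ 0.1403616 , -0.1178246 , -1.59444693])}
wrist {'fx': 346.45162438523164, 'fy': 346.45162438523164, 'cx': 315.28562760716176, 'cy': 242.74482769812695, 'D': array([-0.03628412,  0.        ,  0.        ,  0.        ,  0.        ]), 'xyz': array([0.20879397, 0.64691358, 0.37297587]), 'orientation': array([-0.28377072, -0.18193835,  1.13156683])}
```

View pics/scene0.png

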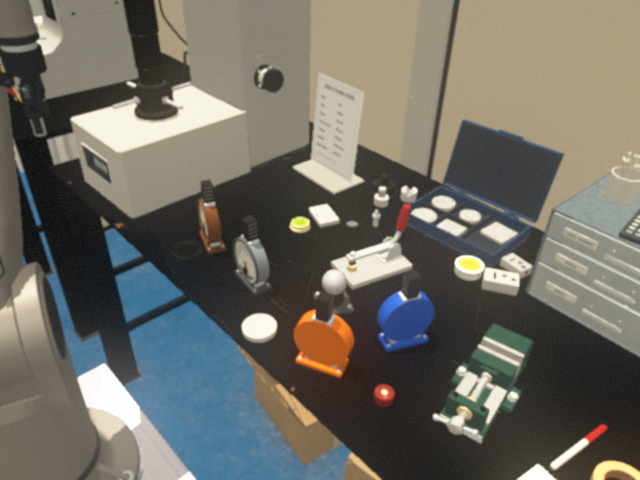

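View pics/top0.png

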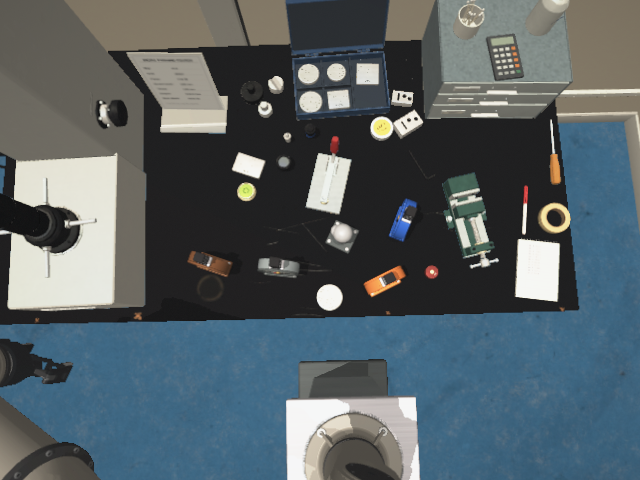

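Scene view: the grey gauge is at about (252,255), the stud ball at (333,283) and the orange and blue look-alikes at (323,340) and (405,320). In the top view, the gauge is at about (278,267), the stud at (342,234), the orange one at (384,280) and the blue one at (403,219). I'll zoom in on both.

```bash
cat > h.py <<'E'
import numpy as np,cv2
from scipy.spatial.transform import Rotation as R
from bench import r
def ray(c,uv):
    K=np.array([[c['fx'],0,c['cx']],[0,c['fy'],c['cy']],[0,0,1]])
    p=cv2.undistortPoints(np.array([[uv]],float),K,c['D'])[0,0]
    d=R.from_rotvec(c['orientation']).apply([p[0],-p[1],-1]);return c['xyz'],d/np.linalg.norm(d)
def plane(c,uv,z):
    o,d=ray(c,uv);return o+d*(z-o[2])/d[2]
def tri(c1,u1,c2,u2):
    o1,d1=ray(c1,u1);o2,d2=ray(c2,u2)
    s=np.linalg.lstsq(np.c_[d1,-d2],o2-o1,rcond=None)[0]
    a=o1+s[0]*d1;b=o2+s[1]*d2;return (a+b)/2,np.linalg.norm(a-b)
def proj(c,P):
    K=np.array([[c['fx'],0,c['cx']],[0,c['fy'],c['cy']],[0,0,1]])
    q=R.from_rotvec(c['orientation']).inv().apply(np.atleast_2d(P)-c['xyz'])*[1,-1,-1]
    return cv2.projectPoints(q,np.zeros(3),np.zeros(3),K,c['D'])[0][:,0]
E
python3 - <<'E'
import cv2,numpy as np
a=cv2.imread("pics/scene0.png")[200:350,210:370];b=cv2.imread("pics/top0.png")[205:300,240:400]
o=np.vstack([cv2.resize(b,(640,380),interpolation=cv2.INTER_CUBIC)])
cv2.imwrite("pics/z1.png",np.hstack([cv2.resize(o,(400,238)), ]) )
cv2.imwrite("pics/z1.png",o);cv2.imwrite("pics/z2.png",cv2.resize(a,(640,600),interpolation=cv2.INTER_CUBIC))
E
```

```text
(no output)
```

View pics/z1.png

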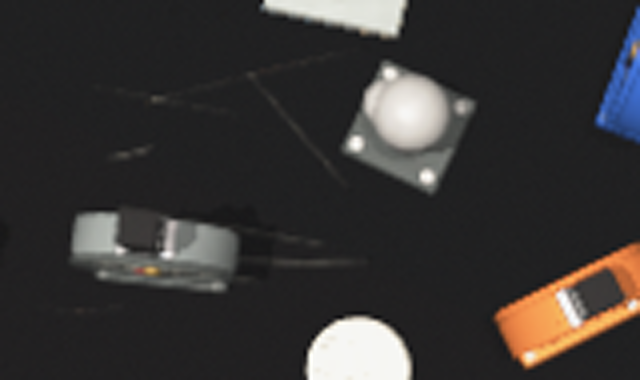

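View pics/z2.png

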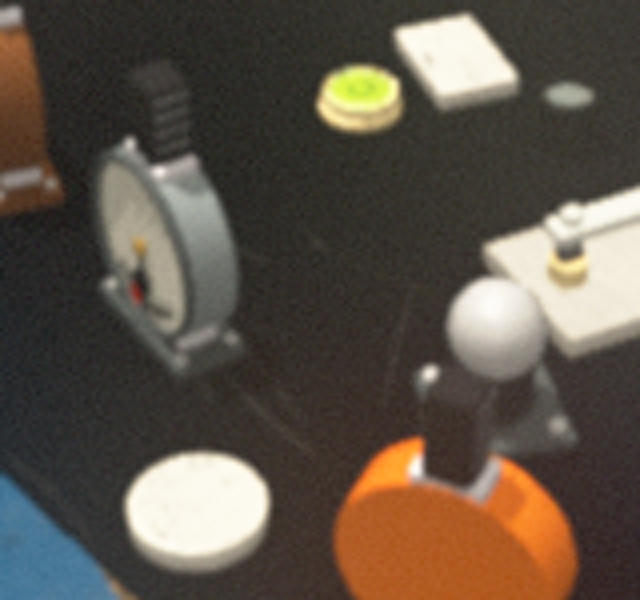

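Run:
```python
from h import *
S=r.camera_info("scene");T=r.camera_info("top")
z1=lambda u,v:(240+u/4-.375,205+v/4-.375); z2=lambda u,v:(210+u/4-.375,200+v/4-.375)
print("ball",tri(T,z1(408,111),S,z2(497,329)))
print("grip top",tri(T,z1(137,230),S,z2(158,75)),plane(T,z1(137,230),.155),plane(S,z2(158,75),.155))
print("foot screws",plane(S,z2(110,283),.012),plane(S,z2(182,358),.012),plane(S,z2(232,340),.012))
print("housing rim front ends",plane(T,z1(75,268),.058),plane(T,z1(228,290),.058))
print("rim back",plane(T,z1(75,222),.058),plane(T,z1(238,235),.058))
print("plate screws",[plane(T,z1(*p),.008)for p in((390,73),(463,106),(427,178),(354,145))])
print("lump",plane(T,z1(378,100),.05))
o=r.get_obs();print(R.from_rotvec(o['orientation']).as_matrix())
m=R.from_rotvec(o['orientation']).as_matrix();c=r.camera_info("wrist")
print(m.T@(c['xyz']-o['tcp_pos']), m.T@R.from_rotvec(c['orientation']).as_matrix())
```

```text
ball (array([0.55475395, 0.01017698, 0.05474151]), np.float64(3.9184971241058115e-05))
grip top (array([0.47425195, 0.16638372, 0.15638601]), np.float64(0.0013501745002579553)) [0.47384987 0.16691338 0.155     ] [0.47604651 0.16777966 0.155     ]
foot screws [0.46419944 0.20489616 0.012     ] [0.45626258 0.132618   0.012     ] [0.48379908 0.12735899 0.012     ]
housing rim front ends [0.46301226 0.21614192 0.058     ] [0.44707891 0.12309134 0.058     ]
rim back [0.49121351 0.2160041  0.058     ] [0.48045375 0.11638532 0.058     ]
plate screws [array([0.58832641, 0.01936278, 0.008     ]), array([ 0.56533999, -0.02682528,  0.008     ]), array([ 0.51930307, -0.0020697 ,  0.008     ]), array([0.54198974, 0.04392152, 0.008     ])]
lump [0.56308819 0.0283724  0.05      ]
[[-6.04041542e-04  4.16700833e-01  9.09043481e-01]
 [-1.52245266e-03  9.09042210e-01 -4.16701262e-01]
 [-9.99998659e-01 -1.63568054e-03  8.53080326e-05]]
[-0.1425597   0.0003736  -0.07975047] [[-1.40578205e-03  3.13725109e-01 -9.49512812e-01]
 [ 9.99998769e-01 -2.20533783e-04 -1.55339379e-03]
 [-6.96738289e-04 -9.49513827e-01 -3.13724413e-01]]
```

Checks: the ball centre comes out at z=0.055 (expected 0.056) and the grip top at 0.156 (expected 0.155), so the measurements are trustworthy. The gauge yaw is about -7°. I'll move above the gauge, going around the white box.

Emit:
carry_out --targets '[0.085,-0.01,-0.05,0.03,0,0,0,0.085,-0.02,-0.1,0.055,0,0,0,0.085,-0.03,-0.15,0.085,0,0,0,0.085,-0.03,-0.204,0.114,0,0,0,0.085,-0.035,-0.23,0.165,-1,0,0,0.085,-0.04,-0.255,0.215,-2,0,0,0.085,-0.04,-0.28,0.27,-3,0,0,0.085,-0.04,-0.305,0.32,-3.5,0,0,0.085,-0.04,-0.325,0.362,-3.5,0,0,0.085,-0.04,-0.325,0.362,-3.5,0,0,0.085,-0.04,-0.325,0.362,-3.5,0,0]' --squeeze 40

```text
clock: 1.48
tcp_pos: [0.4742, 0.1673, 0.2707]
orientation: [0.096, 1.57, -0.099]
contact_force: [0.0, 0.3, -0.0]
grip_width: 0.0847
```

Run:
```python
from h import *
o=r.get_obs();c=r.camera_info("wrist");a=r.grab_frame("wrist")
print(o['clock'],o['tcp_pos'],R.from_rotvec(o['orientation']).as_matrix(),o['qvel'].max(),c)
cv2.imwrite("pics/w1.png",a)
```

```text
1.475 [0.47419044 0.16729739 0.27065604] [[-0.00150305  0.12394135  0.99228841]
 [-0.00156933  0.99228801 -0.12394368]
 [-0.99999764 -0.00174352 -0.00129696]] 0.0011160816164094123 {'fx': 346.45162438523164, 'fy': 346.45162438523164, 'cx': 315.28562760716176, 'cy': 242.74482769812695, 'D': array([-0.03628412,  0.        ,  0.        ,  0.        ,  0.        ]), 'xyz': array([0.39534491, 0.1774674 , 0.41331494]), 'orientation': array([-0.26063168, -0.22994187,  1.43414802])}
```

View pics/w1.png

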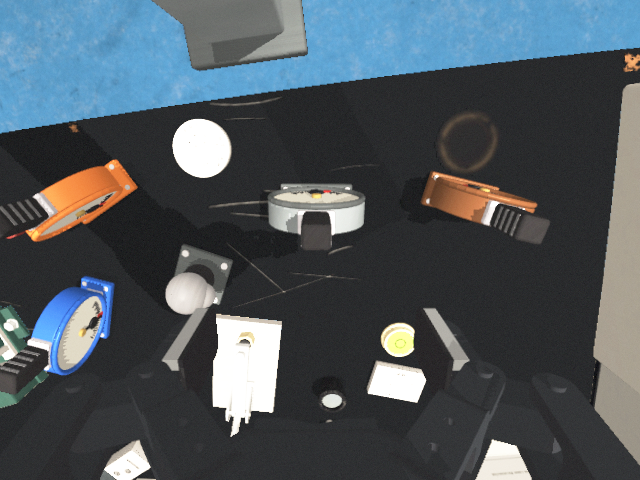

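The wrist view shows the gauge at (316,210) with its grip at about (316,232), centred between the fingers and parallel to the jaws. The brown gauge is at (490,205). I'll zoom in with brightening.

Run:
```python
import cv2,numpy as np
a=cv2.imread("pics/w1.png")[175:260,260:375].astype(float)
a=255*(a/255)**.6
cv2.imwrite("pics/w1z.png",cv2.resize(a.astype(np.uint8),None,fx=6,fy=6,interpolation=cv2.INTER_CUBIC))
```

```text
(no output)
```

View pics/w1z.png

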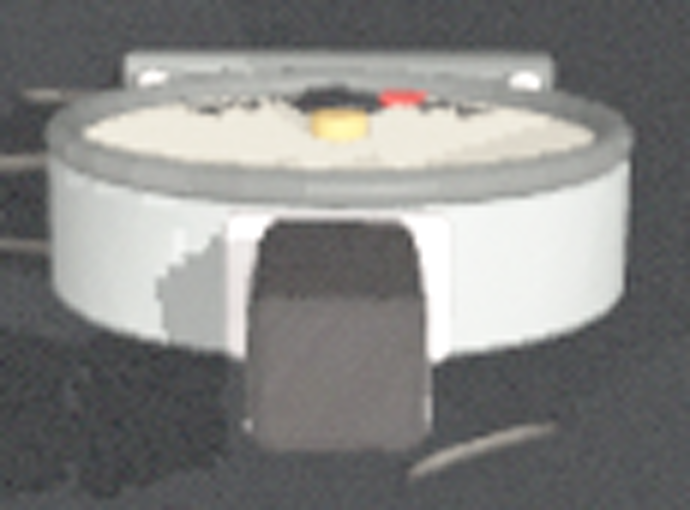

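Run:
```python
from h import *
o=r.get_obs();c=r.camera_info("wrist");m=R.from_rotvec(o['orientation']).as_matrix()
z=lambda u,v:(260+u/6-.42,175+v/6-.42)
g=plane(c,z(341,372),.155);print("grip",g)
for k in((250,298),(428,296),(258,447),(430,445)):print(plane(c,z(*k),.155))
a,b=plane(c,z(122,60),.01),plane(c,z(553,56),.01);print("foot",a,b,np.linalg.norm(b-a))
s,t=plane(c,z(152,78),.011),plane(c,z(524,78),.011);print(s,t,(s+t)/2)
for p,q in((a,b),(s,t)):print("yaw",np.degrees(np.arctan2(-(q-p)[0],(q-p)[1])))
print("tool yaw",np.degrees(np.arctan2(-m[0,1],m[1,1])), "grip in tool",m.T@(g-o['tcp_pos']))
# mark on dial plane: gauge frame
yaw=np.radians(-7);G=R.from_euler('z',yaw).as_matrix()
def dial(uv,xo):
    O,d=ray(c,uv);n=G[:,0];f=np.array([g[0],g[1],0])
    P=O+d*((xo-n@(O-f))/(n@d));return G.T@(P-f)
for xo in(-.012,-.014):
    p=dial(z(340,124),xo);k=dial(z(403,97),xo);e=k-[0,0,.058];print(xo,"pivot",p,"mark",k,np.hypot(e[1],e[2]),np.arctan2(e[1],-e[2]), np.arctan2(k[1]-p[1],-e[2]),np.arcsin((k[1]-p[1])/.0415))
```

```text
grip [0.47463533 0.16902012 0.155     ]
[0.46331943 0.15860626 0.155     ]
[0.46584252 0.18135932 0.155     ]
[0.48356511 0.1569249  0.155     ]
[0.48604551 0.17943285 0.155     ]
foot [0.4512624  0.12953609 0.01      ] [0.46066403 0.21253697 0.01      ] 0.08353164813212967
[0.45528772 0.13490037 0.011     ] [0.46406876 0.2064813  0.011     ] [0.45967824 0.17069084 0.011     ]
yaw -6.462433260806591
yaw -6.993695196722514
tool yaw -7.033214358644198 grip in tool [0.11570521 0.00138728 0.00071856]
-0.012 pivot [-0.012      0.0001429  0.043417 ] mark [-0.012       0.01234123  0.01490236] 0.04482981188837814 0.27889196103737557 0.2758247567466515 0.2983415954280592
-0.014 pivot [-0.014       0.00011337  0.05428873] mark [-0.014       0.01195321  0.02661206] 0.03358693767157669 0.363864889438348 0.36070678878167906 0.2893168204339001
```

Checks: the foot width measures 83.5 mm (84 given) and the grip centre is within 1.5 mm of the tool axis. The mark is at roughly 0.29 rad. Next I'll descend and grasp.

Emit:
carry_out --targets '[0.085,0.05,0.0014,0.0007,0,0,0,0.085,0.1,0.0014,0.0007,0,0,0,0.085,0.135,0.0014,0.0007,0,0,0,0.085,0.1525,0.0014,0.0007,0,0,0,0.085,0.1525,0.0014,0.0007,0,0,0,0.05,0.1525,0.0014,0.0007,0,0,0,0.03,0.1525,0.0014,0.0007,0,0,0,0.015,0.1525,0.0014,0.0007,0,0,0,0.01,0.1525,0.0014,0.0007,0,0,0,0.01,0.1525,0.0014,0.0007,0,0,0,0.01,0.1525,0.0014,0.0007,0,0,0,0.01,0.1525,0.0014,0.0007,0,0,0]' --squeeze 60

```text
clock: 3.02
tcp_pos: [0.475, 0.169, 0.1187]
orientation: [0.096, 1.569, -0.097]
contact_force: [-0.6, -1.6, 6.4]
grip_width: 0.0235
```

Run:
```python
from h import *
o=r.get_obs();print(o['clock'],o['tcp_pos'],o['contact_force'],o['grip_width']);print(R.from_rotvec(o['orientation']).as_matrix())
a=r.grab_frame("wrist");cv2.imwrite("pics/w2.png",a)
a=255*(a/255.)**.6
cv2.imwrite("pics/w2v.png",a[40:460,120:520].astype(np.uint8))
```

```text
3.025 [0.47497405 0.16898821 0.1187175 ] [-0.55308774 -1.61882916  6.44390023] 0.023488226454665286
[[-7.59713819e-04  1.22765317e-01  9.92435439e-01]
 [-1.01870423e-03  9.92435115e-01 -1.22766057e-01]
 [-9.99999193e-01 -1.10426525e-03 -6.28905124e-04]]
```

View pics/w2v.png

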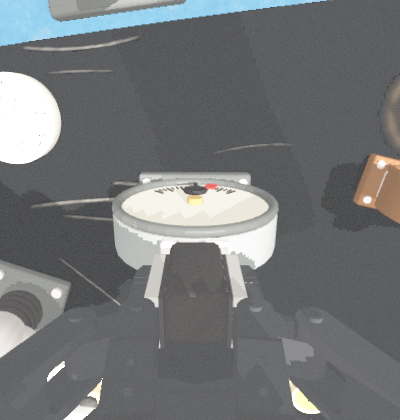

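Grasped: width 23.5 mm, fingers on the black grip above the housing, dial and red mark visible at crop (211,186). Next I'll lift and carry it above the stud.

Emit:
carry_out --targets '[0.01,-0.02,0,0,0,0,0,0.01,-0.06,0,0,0,0,0,0.01,-0.105,0,0,0,0,0,0.01,-0.11,-0.02,0.013,0,0,0,0.01,-0.11,-0.05,0.033,0,0,0,0.01,-0.11,-0.08,0.053,0,0,0,0.01,-0.11,-0.11,0.073,0,0,0,0.01,-0.11,-0.135,0.09,0,0,0,0.01,-0.11,-0.1485,0.0984,0,0,0,0.01,-0.105,-0.1485,0.0984,0,0,0,0.01,-0.1,-0.1485,0.0984,0,0,0,0.01,-0.1,-0.1485,0.0984,0,0,0]' --squeeze 60

```text
clock: 4.58
tcp_pos: [0.5536, 0.0111, 0.218]
orientation: [0.094, 1.571, -0.096]
contact_force: [-0.3, 0.2, -3.2]
grip_width: 0.0235
```

Run:
```python
from h import *
o=r.get_obs();print(o['clock'],o['tcp_pos'],o['contact_force'],o['moment'],o['grip_width']);print(R.from_rotvec(o['orientation']).as_matrix())
a=r.grab_frame("scene");cv2.imwrite("pics/s3.png",a)
w=r.grab_frame("wrist");cv2.imwrite("pics/w3.png",w)
f=lambda x,n:cv2.resize((255*(x/255.)**.6).astype(np.uint8),None,fx=n,fy=n,interpolation=cv2.INTER_CUBIC)
A=f(a[130:320,270:400],3);B=f(w[200:270,230:400],2.3)
H=np.zeros((A.shape[0],800,3),np.uint8);H[:,:A.shape[1]]=A;H[:B.shape[0],A.shape[1]+5:A.shape[1]+5+B.shape[1]]=B
cv2.imwrite("pics/c3.png",H)
for n,i in(("w2",cv2.imread("pics/w2.png")),("w3",w)):
    i=i.astype(int);m=(i[...,2]>130)&(i[...,2]>1.8*i[...,1])&(i[...,2]>1.8*i[...,0])
    l,k,s,c=cv2.connectedComponentsWithStats(m.astype(np.uint8))
    print(n,[(s[j].tolist(),c[j].round(2).tolist()) for j in range(1,l) if s[j][4]>4])
```

```text
4.575 [0.55359232 0.01114661 0.21800039] [-0.3248193   0.18467118 -3.21372082] [-0.02938843 -0.00587086  0.00028833] 0.023524886299311102
[[-2.52420744e-03  1.20582187e-01  9.92700138e-01]
 [-6.42649735e-04  9.92702900e-01 -1.20584156e-01]
 [-9.99996608e-01 -9.42337906e-04 -2.42829594e-03]]
w2 [([0, 176, 42, 74, 537], [20.84, 207.71]), ([0, 213, 12, 29, 174], [4.73, 226.47]), ([542, 215, 14, 5, 32], [548.66, 216.97]), ([325, 223, 13, 6, 59], [330.68, 225.85]), ([0, 392, 7, 8, 33], [3.64, 395.7])]
w3 [([110, 42, 134, 103, 1593], [177.51, 108.6]), ([177, 47, 5, 2, 5], [179.0, 47.4]), ([196, 78, 6, 3, 6], [198.5, 79.0]), ([166, 105, 5, 4, 5], [168.0, 106.4]), ([59, 125, 31, 33, 651], [74.53, 141.02]), ([325, 224, 13, 5, 54], [330.72, 225.83]), ([348, 410, 5, 7, 33], [350.12, 413.15])]
```

View pics/c3.png

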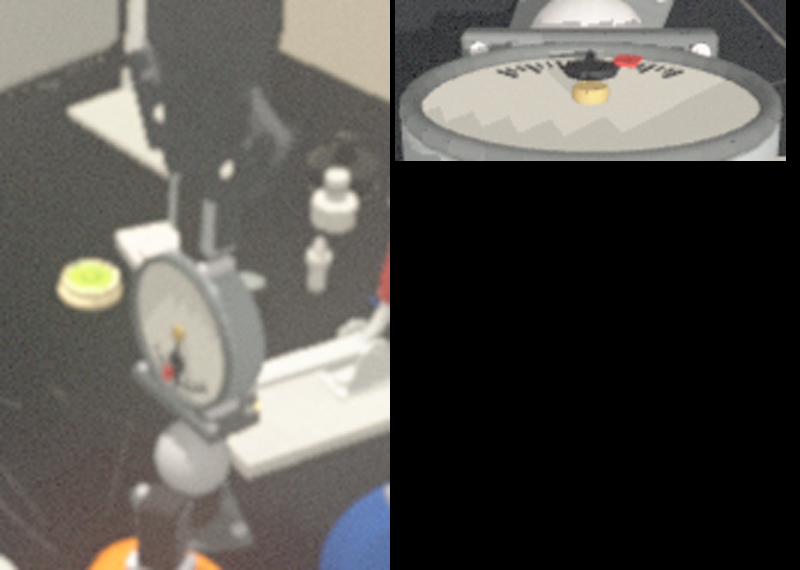

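Gauge upright, 19 mm over the stud. Scene crop: the mark is at (169,371), the pivot at (178,333) and the ball below the foot's middle at (193,457). I'll triangulate the mark and re-check the ball.

```bash
cat >> h.py <<'E'
def red(i,x0,x1,y0,y1):
    i=i.astype(float);w=np.clip(i[...,2]-1.5*np.maximum(i[...,1],i[...,0]),0,None);q=np.zeros_like(w);q[y0:y1,x0:x1]=w[y0:y1,x0:x1]
    q[q<15]=0;v,u=np.nonzero(q);k=q[v,u];return (u@k)/k.sum(),(v@k)/k.sum(),len(k)
def gframe(o):  # gauge frame from tool: x=tool z, y=tool y, z=-tool x
    m=R.from_rotvec(o['orientation']).as_matrix();G=np.c_[m[:,2],m[:,1],-m[:,0]]
    return G,o['tcp_pos']-G[:,2]*.1187
E
python3 - <<'E'
from h import *
o=r.get_obs();S=r.camera_info("scene");W=r.camera_info("wrist")
s=cv2.imread("pics/s3.png");w=cv2.imread("pics/w3.png")
rs=red(s,315,340,240,265);rw=red(w,320,345,218,232);print(rs,rw)
G,F=gframe(o);F=F.copy()
P,e=tri(S,rs[:2],W,rw[:2]);p=G.T@(P-F);print("mark",p,e,"ang",np.arctan2(p[1],.058-p[2]),np.hypot(p[1],.058-p[2]))
def dial(c,uv,xo):
    O,d=ray(c,uv);n=G[:,0];return G.T@(O+d*((xo-n@(O-F))/(n@d))-F)
for xo in(-.011,-.012,-.013,-.014,-.015):
  for c,u in((W,rw),(S,rs)):
    k=dial(c,u[:2],xo);print(xo,k.round(4),np.hypot(k[1],.058-k[2]).round(4),np.arctan2(k[1],.058-k[2]).round(3))
# foot screws symmetric check, pivot in both views (crop coords)
pw=(230+195/2.3,200+92/2.3);print("pivot",G.T@(tri(S,(270+178/3,130+332/3),W,pw)[0]-F))
for a in((480-395,47),(702-395,50)):print("screw",G.T@(plane(W,(230+a[0]/2.3,200+a[1]/2.3),F[2]+.011)-F))
E
```

```text
(np.float64(325.6427392739274), np.float64(253.7549504950495), 14) (np.float64(330.6144481246084), np.float64(226.20392086652942), 60)
mark [-0.01268168  0.01157385  0.02042805] 0.00021290388514000924 ang 0.29882100653525484 0.0393141850340597
-0.011 [-0.011   0.0118  0.0147] 0.0448 0.266
-0.011 [-0.011   0.0139  0.0182] 0.0422 0.337
-0.012 [-0.012   0.0116  0.0183] 0.0413 0.285
-0.012 [-0.012   0.0126  0.0195] 0.0406 0.317
-0.013 [-0.013   0.0115  0.0219] 0.0379 0.307
-0.013 [-0.013   0.0113  0.0207] 0.039 0.295
-0.014 [-0.014   0.0113  0.0255] 0.0344 0.334
-0.014 [-0.014   0.01    0.0219] 0.0374 0.271
-0.015 [-0.015   0.0111  0.0291] 0.031 0.367
-0.015 [-0.015   0.0087  0.0231] 0.0359 0.245
pivot [-0.01422605  0.00015153  0.05767265]
screw [-0.01440029 -0.0355446   0.01095464]
screw [-0.01343232  0.03646975  0.01101723]
```

Emit:
carry_out --targets '[0.01,0.006,-0.0016,0,0,0,0,0.01,0.012,-0.0016,0,0,0,0,0.01,0.016,-0.0016,0,0,0,0,0.01,0.0175,-0.0016,0,0,0,0,0.01,0.0185,-0.0016,0,0,0,0,0.01,0.0195,-0.0016,0,0,0,0,0.01,0.0205,-0.0016,0,0,0,0,0.01,0.0205,-0.0016,0,0,0,0,0.01,0.0205,-0.0016,0,0,0,0]'

```text
clock: 5.8
tcp_pos: [0.5541, 0.0091, 0.1983]
orientation: [0.095, 1.57, -0.096]
contact_force: [0.2, 0.6, -3.6]
grip_width: 0.0236
```

Run:
```python
from h import *
o=r.get_obs();G,F=gframe(o);print(o['clock'],o['tcp_pos'],o['contact_force'],o['moment'],F);print(G)
```

```text
5.8 [0.55407597 0.00906362 0.19831661] [ 0.15647821  0.5801088  -3.55417378] [-0.01556369  0.02611987  0.02346428] [0.55397004 0.00898573 0.07961669]
[[ 9.92624002e-01  1.21230339e-01  8.92424101e-04]
 [-1.21230942e-01  9.92624112e-01  6.56212432e-04]
 [-8.06288825e-04 -7.59561625e-04  9.99999386e-01]]
```

Emit:
carry_out --targets '[0.01,0.001,0,0,0,0,0,0.01,0.002,0,0,0,0,0,0.01,0.0025,0,0,0,0,0,0.01,0.0025,0,0,0,0,0]'

```text
clock: 6.3
tcp_pos: [0.5542, 0.009, 0.196]
orientation: [0.095, 1.569, -0.096]
contact_force: [-0.6, -0.9, 0.1]
grip_width: 0.0234
```

Run:
```python
from h import *
o=r.get_obs();G,F=gframe(o);print(o['clock'],o['tcp_pos'],o['contact_force'],o['moment'],F);print(G)
```

```text
6.3 [0.55422427 0.0090416  0.19601572] [-0.55868508 -0.93924417  0.07082941] [0.01785207 0.22558086 0.01113444] [0.55415401 0.00897096 0.07731576]
[[ 9.92619341e-01  1.21270336e-01  5.91863871e-04]
 [-1.21270685e-01  9.92619296e-01  5.95146805e-04]
 [-5.15321846e-04 -6.62529966e-04  9.99999648e-01]]
```

In contact: the force changed by about 3.6 N, so the stud is pressed about 2 mm, and the foot is level. Now I'll rock -0.30 rad about the tool z axis, rolling on the ball.

Emit:
carry_out --targets '[0.01,0.0001,0.0059,0,0,0,-0.573,0.01,0.0005,0.0119,0,0,0,-1.146,0.01,0.0011,0.0178,0,0,0,-1.719,0.01,0.0019,0.0236,0,0,0,-2.292,0.01,0.0029,0.0295,0,0,0,-2.865,0.01,0.0042,0.0353,0,0,0,-3.438,0.01,0.0042,0.0353,0,0,0,-3.438,0.01,0.0042,0.0353,0,0,0,-3.438,0.01,0.0042,0.0353,0,0,0,-3.438,0.01,0.0042,0.0353,0,0,0,-3.438,0.01,0.0042,0.0353,0,0,0,-3.438,0.01,0.0042,0.0353,0,0,0,-3.438]'

```text
clock: 7.8
tcp_pos: [0.5587, 0.0441, 0.1919]
orientation: [-0.141, 1.574, -0.331]
contact_force: [1.1, 3.7, -0.2]
grip_width: 0.0234
```

```bash
cat > look.py <<'E'
from h import *
import sys
n=sys.argv[1]
o=r.get_obs();G,F=gframe(o);print(o['clock'],o['tcp_pos'],o['contact_force'],o['moment'],F);print(G, "tilt",np.arctan2(-G[2,1],G[2,2]))
b=np.array([.5544,.0092,.0553]);print("foot-plane height over ball", (F-b)@G[:,2]-.0, "free .024; offset along foot",G.T@(b-F))
a=r.grab_frame("scene");w=r.grab_frame("wrist")
cv2.imwrite(f"pics/s{n}.png",a);cv2.imwrite(f"pics/w{n}.png",w)
f=lambda x,k,g=.6:cv2.resize((255*(x/255.)**g).astype(np.uint8),None,fx=k,fy=k,interpolation=cv2.INTER_CUBIC)
B=f(w[215:250,270:365],8);A=f(a[160:320,260:380],2)
H=np.zeros((B.shape[0]+A.shape[0],max(A.shape[1],B.shape[1]),3),np.uint8);H[:B.shape[0],:B.shape[1]]=B;H[B.shape[0]:,:A.shape[1]]=A
cv2.imwrite(f"pics/c{n}.png",H)
E
python3 look.py 4
```

```text
7.8 [0.558718   0.04411346 0.19194237] [ 1.10623515  3.65897283 -0.22582075] [ 1.38845258 -0.29693377  0.0185901 ] [0.55446384 0.00926981 0.0785514 ]
[[ 9.92613655e-01  1.15903642e-01  3.58396153e-02]
 [-1.21318303e-01  9.48216161e-01  2.93543832e-01]
 [ 3.90967552e-05 -2.95723617e-01  9.55273542e-01]] tilt 0.30021292722258297
foot-plane height over ball 0.022234232505854358 free .024; offset along foot [-5.58048829e-05  6.80239358e-03 -2.22342325e-02]
```

View pics/c4.png

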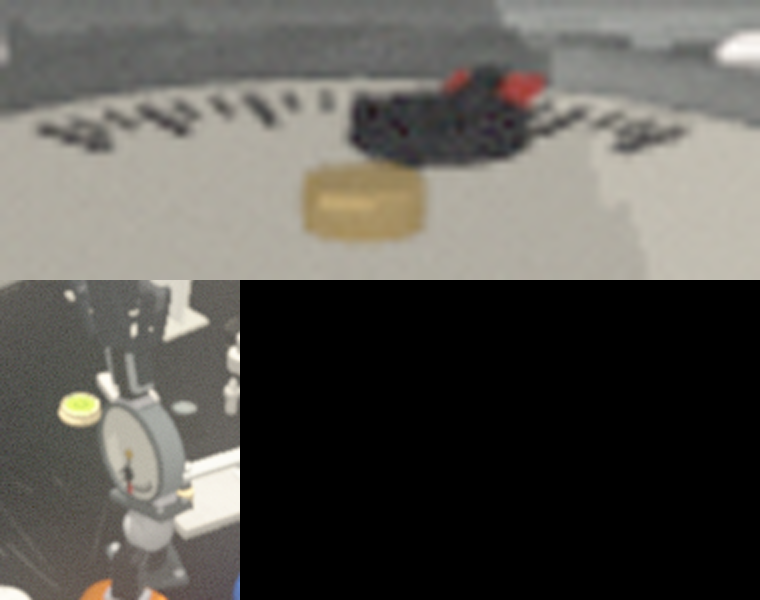

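The pointer tip is at crop (490,75), inside the red mark, which spans 445 to 548 with its middle at about 496. The offset is small, so I'll measure it finely.

```bash
cat > fine.py <<'E'
from h import *
import sys
o=r.get_obs();G,F=gframe(o);S=r.camera_info("wrist")
N=4;w=np.mean([r.grab_frame("wrist").astype(float) for _ in range(N)],0)
for v in range(221,231):
    q=w[v,320:346];print(v,' '.join(f"{int(x[2]-max(x[0],x[1])):3d}/{int(x[2]):3d}" for x in q))
# predicted pixel of radius-40 point at angles, depth xo
for xo in(-.0125,-.014,-.016):
  for a in(.25,.30,.35):print(xo,a,[proj(S,F+G@np.array([xo,l*np.sin(a),.058-l*np.cos(a)]))[0].round(1) for l in(.036,.04,.044)])
print(r.get_obs()['clock'])
E
python3 fine.py; grep -n . /dev/null
python3 - <<'E'
import cv2
w=cv2.imread("pics/w3.png").astype(int)
for v in range(221,231):print(v,' '.join(f"{x[2]-max(x[0],x[1]):3d}" for x in w[v,320:346]))
E
```

```text
221   0/ 60   0/ 57   0/ 56   0/ 55  -1/ 56   0/ 58  -2/ 56  -1/ 56  -1/ 54  -1/ 56  -1/ 55  -1/ 55   0/ 56  -2/ 54  -1/ 54  -1/ 55  -1/ 60  -2/ 62   0/ 68   0/ 86   0/ 85  -1/ 86  -1/ 90   0/ 90   0/ 84  -1/ 74
222   0/ 60   0/ 59   0/ 58   1/ 58  -1/ 58   0/ 55  -1/ 55  -1/ 56  -2/ 55  -1/ 58  -2/ 55  -2/ 57  -1/ 58   0/ 57  -1/ 54   0/ 56   0/ 56   0/ 57   0/ 68  -1/ 96  -3/ 92  -2/ 93  -1/ 94  -2/ 93  -1/ 93  -1/ 86
223  -1/ 55  -2/ 54  -2/ 54   1/ 54   0/ 56   0/ 54   2/ 57  14/ 66  13/ 64   0/ 44   0/ 40  -2/ 38   0/ 39   0/ 46   0/ 54   0/ 56   0/ 56   1/ 57   0/ 69   0/ 99   0/ 98  -1/ 96  -1/ 97   0/ 98  -1/ 94   0/ 91
224   0/ 54  -2/ 51  -2/ 51   0/ 53   0/ 54   4/ 56  31/ 78  68/102  33/ 65   0/ 26  -1/ 19  -1/ 22   4/ 30  33/ 63  66/105  53/ 96  53/ 94  46/ 89  10/ 76   0/ 96  -1/ 96  -1/ 96   0/ 98   0/ 97  -1/ 95   0/ 93
225   4/126   5/119   3/ 99   3/ 92   5/ 80  29/ 80  60/ 91  52/ 76  14/ 37   1/ 22  -1/ 21   0/ 20  17/ 35  60/ 84  89/121  85/117  84/116  72/105  13/ 75  -1/ 92   0/ 93   0/ 93   0/ 94  -2/ 93   0/ 92   0/ 93
226   2/ 74   3/ 71   3/ 57   3/ 54   3/
[... 2141 characters left out ...]
  92  79  86  85  67   0   0  -2  -1  -2  -2  -2  -1
225   2   7   5   8  16  81 118 121 122 122 119 108 114 120 115 121 130  96  -2  -4   0  -1  -1   0  -4  -4
226   2   3   4   7  36 115 123 124 116 108 106 108 121 118 122 134 124  49   6   4   5   5   1   0  -1  -4
227   2   1   0   3  24  82 144 172 167 155 150 140 140 141 150 128  63  17   5   6   6   6   4   4   4   7
228   1   5  -4  -1  -1  22  78 126 162 162 180 176 179 177 161  66  23   0   5   6   4   2   4   4   6   8
229  -3  -2  -1   1   4  -4   1  30  41  45  56  66  80  94  62   6   4   4   3   3   0   0   5   8   6   3
230  -3   0   1   2  -4   3   3   5   8   8   6   7  12  17  11   5   2   2   4   3   6   7   7   5   4   6
```

The pointer reads about 0.30 by both image and tilt, and the mark is at 0.29–0.30 once I allow for the depth of the dial and pointer planes. The stud is pressed about 2 mm and the arm is at rest, so I'll hand in.

Run:
```python
from h import *
o=r.get_obs();G,F=gframe(o);print(o['clock'],o['tcp_pos'],o['contact_force'],o['grip_width'],abs(o['qvel']).max(),np.arctan2(-G[2,1],G[2,2]))
print(r.hand_in())
```

```text
8.1 [0.55864595 0.04411802 0.19184438] [ 1.06189887  3.06750699 -0.1128235 ] 0.023346365416457435 0.0015553872609887036 0.3005978398560404
the job is handed in; nothing more can be done
None
```

I picked up the grey gauge by its grip and stood it on the stud's crown. I pressed it down about 2 mm (about 3.6 N), rocked it 0.30 rad toward its +y side, and handed in at 8.1 s while still holding it there.

**Pointer and mark:** In the last wrist pictures the pointer tip sits inside the red mark. The pointer reads about 0.30 rad from both the image and the arm's tilt. The mark works out at about 0.29–0.30 rad: two-view triangulation gave 0.299 and pixel rows gave roughly 0.28–0.31, depending on the depth assumed for the dial plane.

**Contact and rest:** The foot plane is about 1.8 mm inside the free ball surface, so the foot is still on the stud and well short of its 6 mm stop. The grip is steady at 23.4 mm and the arm is at rest.

**One disagreement:** After the tilt the sensor showed about 3 N sideways and 1.4 N m, more than the light press explains. I took this to be a sensor zero shift from the tilt, but did not check it. I also did not take a last check picture of the other things on the table, though nothing came near them on the path I used.

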